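Put the gold bead tube away and fasten the beading case

ROBOT

A 6-joint arm with a two-finger parallel gripper is mounted at the origin on the work surface; the furniture and walls round the work are solid. World frame = base frame: x ahead of the robot, y to its left, z up, the work surface at z = 0. Lengths are in mm, angles in rad, forces in N, time in s.
With the tool pointing down it reaches from about 300 to 775 mm from the base axis. Payload 14.6 kg.
Tool frame: the origin (TCP) lies at the very end of the fingers, on their centre line; the grasp point (between the pads) lies 19 mm behind it; z points along the fingers, y is the line along which they close (so a half turn about z gives the same grasp; the last joint's range is limited). The gripper opens to 94 mm and grips with 3 to 60 N. Pads are 16 mm wide; open, the fingers measure 119 mm over their backs; the gripper's body (75 mm by 177 mm) begins 78 mm behind the grasp point.
Start: joints at [-1.34, 0.3, 1.521, -0, 1.321, -0.067], TCP at [161.373, -525.783, 205.446] pointing down, gripper open.
Joint ranges: [-3.03, 3.03], [-0.79, 2.21], [0.23, 2.52], [-1.04, 4.18], [0, 3.07], [-2.55, 2.55]. Speed limits (rad/s): [2.22, 2.22, 2.57, 3.14, 3.14, 3.14].

INTERFACE

Orientations are given as [roll, pitch, yaw] about the fixed x, y, z axes, in that order (R = Rz(yaw) Ry(pitch) Rx(roll)).
In Python, from cell import manip, camera, get_calibration gives the robot as it stands. The module is installed in compiled form; this text tells all that it offers.
- The arm moves only by the tool jog_arm, never from a script. Its argument "plan" is one flat list of numbers, 6 for each row, row after row: the shift along the world's x, y, z in m, then the turn, a rotation vector about the world's x, y, z in degrees. A call has 1 to 20 rows; each row is the pose to reach, as a shift and turn from the pose commanded when the call began; what a row does not reach only later rows make up. A row lasts 1/10 s, in which the tool goes at most 50 mm and 8.59 degrees, less where a joint would pass 70% of its speed; a pose out of reach is approached as far as the arm can. A call with a gripper value outside its range is refused whole. "claw" is the finger opening in m, from 0 to 0.094, set as the call begins (left out, the last holds). The fingers move at their own pace and stop on an object; "force" is the grip in N (left out, the last holds). Time passes only in rows, so rows that repeat a pose let the fingers close. It gives the time, the measured TCP pose, the force, the opening and the grip force at its end, in the units of the state.
- manip.read_state(): the state, without advancing time (a new reading comes with each control period).
- camera(name): name is "side" or "top" or "wrist"; returns (picture, depth): 480x640x3 uint8, red, green, blue; 480x640 float32, mm along the optical axis (not along the pixel's ray), 0 where there is no reading.
- get_calibration(name): a dict with "fx", "fy", "cx", "cy" (pixels), "k1" (the pictures are not rectified: a ray, as slopes to the right and down, at radius r is drawn at 1 + k1 r^2 times it, then the intrinsics apply), "origin" and "attitude" of the camera in the world. Camera axes: x right, y down, z forward; pixel columns grow to the right and rows downward; lengths in mm; the calibration is good to about 2 mm. A picture is of the moment at which its call begins: read the wrist's pose just before it. get_calibration takes no time and is no camera call; for the wrist camera it gives the pose at the moment of the call.
- manip.sign_off(): hands the job in; it is judged then, once.
The state is a dict: "clock": time; "joints": joint angles; "qd": joint speeds; "effort": joint torques, N m; "eef_pos": TCP position; "eef_rot": TCP orientation; "wrist_force": force on the tool from outside, world axes, zero at the start; "moment": the same for the moment, N m; "finger_gap": finger opening in mm; "finger_force": force on a finger pad.
Only numpy, scipy, OpenCV 4.12 (cv2) and the standard library are available. Lean on these libraries where they do the work, as an engineer would, in place of code of your own. Each camera call takes 0.05 s, during which the arm holds its last target. There are 200 camera calls.

TASK

Pull the tube of gold beads out of the upright wooden stand and lay it flat in the long empty bay of the beading case; keep hold of it until its lower end is down in the case, do not let it fall from above. Then close the lid fully and push the sliding brass catch all the way over the closed lid. Leave the other two things in the stand, and everything else on the table, where they are.

Things in the scene. Friction and masses are not known exactly. Their poses are not given: they have to be found in the camera images.
- case: Shallow pale-wood case, fixed, left or right of the robot, turned a little: 125 mm (x) by 230 mm (y), rim 50 mm high, walls 6 mm. Origin: centre of the underside, z up; -x side (catch) faces the robot, hinge on +x. A 4 mm divider 38 mm high at y = +65 mm parts the long empty bay with blue lining (113 x 172 mm) from a narrow bay at +y that holds two round bead boxes.
- bay (a point): Centre of the floor of the long empty bay, 6 mm above the table, 23 mm from the case's centre towards its -y; same axes as the case (floor extends 56 mm each way along x, 86 mm each way along y).
- lid (a joint): Lid hinge, rad: 0 = closed flat on the rim, 2.05 = fully open (leaning back beyond upright). Stiff: the lid stays where it is left. Pale-wood frame with a clear pane, 125 mm from hinge to free edge, 230 mm wide (case y), 10 mm thick; closed, its top is 60 mm above the table. It can be pinched by its free edge or pushed from behind.
- lid_hinge_axis (a point): Middle of the lid's hinge axis: on the case's far top edge, 62.5 mm from the case's centre along its +x, 50 mm above the table. The axis runs along the case's y; the lid's underside passes through it.
- lid_edge (a point): Middle of the lid's free edge, half-way through its thickness; moves with the lid. Its x axis points from the free edge to the hinge, its z out of the lid's upper face.
- catch (a joint): Sliding catch at the middle of the case's front, m: 0 = drawn back (free of the lid), 0.030 = pushed fully over the lid's front edge. It slides along the case's +x, with light friction (about 2 N).
- catch_grip (a point): Middle of the catch's upright black grip, 81.5 mm above the table; moves with the catch, axes as the case. The grip is 12 mm (case x) by 26 mm (case y), from 65.5 to 91.5 mm above the table, on a flat brass bolt 22 mm wide; beneath is a wooden block 52 mm wide (case y), top 59.5 mm above the table.
- stand: Wooden stand, fixed, on the other side from the case, turned a little: 56 mm (its x) by 160 mm (its y) by 50 mm high, with three square upright wells 24 mm wide and 42 mm deep (floor 8 mm above the table) along its y at -50, 0 and +50 mm. Origin: centre of the underside. Which well holds which thing varies.
- gold_tube: The tube of gold beads, 126 mm long, 17 mm thick (square-sided to the touch, sides parallel to the stand's), 23 g; transparent with gold beads and a pale paper band on one half. Its long axis is its own y, which points up in the stand (about 84 mm stick out above the stand's top). Origin on its side face half-way along its length.
- gold_tube_mid (a point): Centre of the gold bead tube: half-way along its length, on its axis; 71 mm above the table while it stands in the stand; 8 mm above the bay's floor when it lies there. Axes as the tube: y along its length.
- copper_vial_mid (a point): Centre of the vial of copper beads (113 mm long, 20 mm thick, black ends), upright in another well. Leave it.
- needle_case_mid (a point): Centre of the turned wooden needle case (78 mm long, 18 mm thick), upright in another well. Leave it.
- red_spool: Spool of red thread, 28 mm wide, 52 mm tall, upright; origin centre of its underside. Leave it.
- thimble: Pale thimble, 20 mm wide, 22 mm tall; origin centre of its underside. Leave it.
- wax_cake: Round yellow wax cake, 38 mm wide, 13 mm tall; origin centre of its underside. Leave it.
- pin_tin: Round teal tin, 70 mm wide, 23 mm tall; origin centre of its underside. Leave it.
- pink_spool: Spool of pink thread, 33 mm wide, 40 mm tall, upright; origin centre of its underside. Leave it.

How it is judged:
By the outcome, as a careful person would: the job done as asked, in the order asked, and still so for the second after the job is handed in, with the robot touching nothing.
It also fails if it takes over 67 s, if anything falls off the work surface, if the arm or the gripper's body presses on something with over 40 N, if the wrist force passes 120 N, or if a joint passes its speed limit or range.

## Working session

There is one attempt and no reset: what is moved stays moved. The work goes in short steps, Python scripts to look and compute and a tool call to move; the robot and the scene stay as the last step left them, time stands still between calls to the robot, and variables do not carry over. Pictures are saved under pics/ and viewed, at most 10 in all, crops included, and the job is handed in when it is done.

Besides the shell and the picture viewer there is one more tool, called after "Call:" as name(argument=value, ...), one argument or row to a line, values as JSON. jog_arm: Moves the arm, as the interface text tells. Its arguments: {"type":"object","properties":{"plan":{"type":"array"},"claw":{"type":"number"},"force":{"type":"number"}},"required":["plan"]}

```bash
mkdir -p pics
cat > h.py <<'E'
import numpy as np, cv2
from cell import manip, camera, get_calibration
from scipy.spatial.transform import Rotation as R
def rot(a):
    a=np.array(a,float)
    return a if a.shape==(3,3) else (R.from_quat(a).as_matrix() if a.size==4 else R.from_euler('xyz',a).as_matrix())
def snap(n,f):
    c=get_calibration(n); p,d=camera(n); cv2.imwrite(f'pics/{f}.png',p[:,:,::-1]); np.savez(f'pics/{f}.npz',p=p,d=d,**{k:np.array(v) for k,v in c.items()}); return p,d,c
def ray(c,u,v):
    x=np.array([(u-c['cx'])/c['fx'],(v-c['cy'])/c['fy']]);s=x.copy()
    for _ in range(20): s=x/(1+c['k1']*(s@s))
    return np.array([*s,1.])
def atz(c,u,v,z):
    r=rot(c['attitude'])@ray(c,u,v);o=np.array(c['origin']);return o+r*(z-o[2])/r[2]
def atd(c,u,v,d): return np.array(c['origin'])+rot(c['attitude'])@ray(c,u,v)*d
def tri(c1,a,c2,b):
    o1,o2=np.array(c1['origin']),np.array(c2['origin']);r1=rot(c1['attitude'])@ray(c1,*a);r2=rot(c2['attitude'])@ray(c2,*b)
    t=np.linalg.lstsq(np.c_[r1,-r2],o2-o1,rcond=None)[0];p,q=o1+r1*t[0],o2+r2*t[1];return (p+q)/2,np.linalg.norm(p-q)
def load(f): return dict(np.load(f'pics/{f}.npz'))
E
python3 - <<'E'
from h import *
for n in('top','side'):
    p,d,c=snap(n,n+'0'); print(n,c)
s=manip.read_state();print(s)
a=cv2.imread('pics/top0.png');
E
```

```text
top {'fx': 512.9464116808164, 'fy': 512.9464116808164, 'cx': 312.4771591878325, 'cy': 247.36140764530526, 'k1': 0.00812349444879184, 'origin': array([ 386.57496948,   14.16957191, 1367.62555298]), 'attitude': array([-3.01085555e+00, -2.31171394e-03, -1.58190942e+00])}
side {'fx': 488.89580017598615, 'fy': 488.89580017598615, 'cx': 321.3116089722663, 'cy': 233.6441753611907, 'k1': -0.07831246738932729, 'origin': array([ 232.51231491, 1047.74169073,  651.79173209]), 'attitude': array([-2.05070914e+00,  1.23758962e-03, -2.84487417e+00])}
{'clock': 0.1, 'joints': array([-1.33959817e+00,  3.00395319e-01,  1.52152548e+00,  2.46026926e-06,
        1.32069780e+00, -6.66036927e-02]), 'qd': array([-0.00062366, -0.00339852,  0.00050613, -0.00075286, -0.00142704,
       -0.0020278 ]), 'effort': array([ 7.30574757e-04, -5.32645476e+01, -3.53283620e+01,  7.09515042e-02,
        2.35044683e-02, -4.26154634e-05]), 'eef_pos': array([ 161.32197015, -525.56023686,  204.9514174 ]), 'eef_rot': array([-3.14056914e+00, -7.06594684e-05,  2.97801206e-01]), 'wrist_force': array([0.28661837, 0.43092728, 0.37523169]), 'moment': array([ 0.02942105, -0.05285404, -0.00190343]), 'finger_force': 0.0, 'finger_gap': 93.93929465167474}
```

View pics/top0.png

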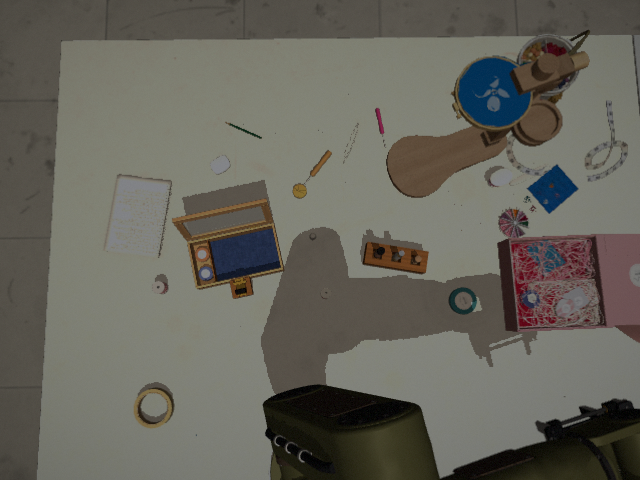

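View pics/side0.png

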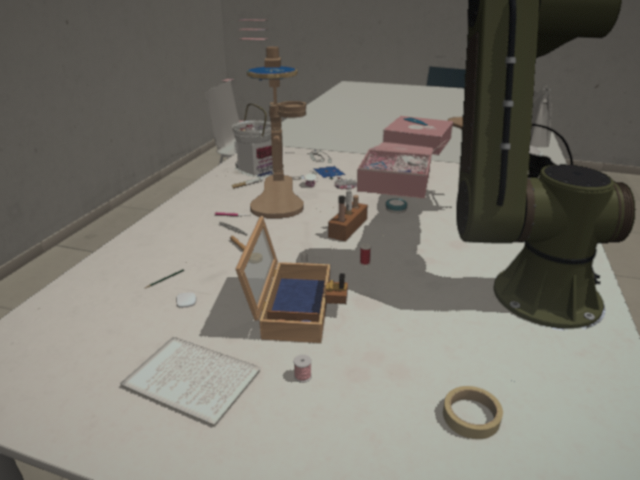

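The top view shows the case at about (237,255), lid open towards +x with the catch at (241,287), and the stand at about (396,257). The side view shows the case at (290,295) and the stand at (348,220). I'll enlarge both.

Run:
```python
import cv2,numpy as np
t=cv2.imread('pics/top0.png');s=cv2.imread('pics/side0.png')
f=lambda i,x,y,w,h,k:cv2.resize(i[y:y+h,x:x+w],None,fx=k,fy=k,interpolation=cv2.INTER_CUBIC)
o=np.zeros((600,800,3),np.uint8)
A=f(t,165,190,125,115,3.2-.2+0);o[:345,:375]=A
B=f(t,355,225,80,55,5);o[:275,400:800]=B
C=f(s,232,215,125,130,2);o[345-5:340+260,:250]=C
D=f(s,320,180,60,64,5);o[280:600,400:700]=D
cv2.imwrite('pics/m0.png',o)
```

```text
(no output)
```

View pics/m0.png

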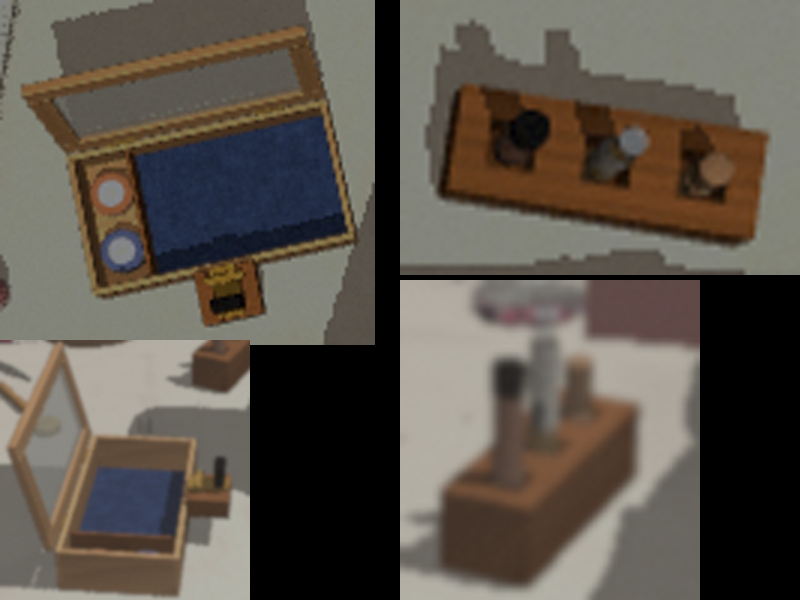

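The middle well holds the gold tube: its top is at montage (634,141) from above and (545,338) from the side. The copper vial (black cap) is on the left and the needle case on the right. The case corners and catch are readable.

Run:
```python
from h import *
t,s=load('top0'),load('side0')
T=lambda x,y,ox,oy,k,mx,my:((x-mx+.5)/k-.5+ox,(y-my+.5)/k-.5+oy)
a=T(634,141,355,225,5,400,0);b=T(545,340,320,180,5,400,280)
print('tube top',tri(t,a,s,b))
A=lambda x,y,z:atz(t,*T(x,y,355,225,5,400,0),z)
print('tube top@134',atz(t,*a,134))
st=[A(*q,50)for q in((460,86),(767,132),(748,233),(445,188))]
print('stand',np.round(st,1),np.mean(st,0))
e=st[0]-st[1];print('stand +y yaw',np.degrees(np.arctan2(-e[0],e[1])), [np.linalg.norm(st[i]-st[i-1])for i in range(4)])
C=lambda x,y,z:atz(t,*T(x,y,165,190,3,0,0),z)
ca=[C(*q,50)for q in((70,155),(325,100),(355,238),(97,293))]
print('case',np.round(ca,1),np.mean(ca,0),[np.linalg.norm(ca[i]-ca[i-1])for i in range(4)])
for i,j in((0,1),(3,2)):
  e=ca[i]-ca[j];print('yaw',np.degrees(np.arctan2(-e[0],e[1])))
print('catch top',C(228,300,91.5))
print('lid corners tri', tri(t,T(24,90,165,190,3,0,0),s,T(18,450,232,215,2,0,340)))
S=lambda x,y,mx,my,k,ox,oy:T(x,y,ox,oy,k,mx,my)
print('catch tri',tri(t,T(228,300,165,190,3,0,0),s,T(219,459,232,215,2,0,340)))
for n,u,v in(('red spool',324,293),('pink',160,286),('thimble',312,237)):print(n,atz(t,u,v,40))
```

```text
tube top (array([ 535.73950634, -209.06904181,  115.03790117]), np.float64(0.7398571371409398))
tube top@134 [ 533.12228755 -205.75784652  134.        ]
stand [[ 572.8 -131.4   50. ]
 [ 547.  -289.7   50. ]
 [ 494.8 -277.8   50. ]
 [ 519.7 -122.3   50. ]] [ 533.58611099 -205.32508214   50.        ]
stand +y yaw -9.243883528249821 [np.float64(53.863911094845236), np.float64(160.4186026101087), np.float64(53.63505981677291), np.float64(157.48547141531054)]
case [[579.  331.7  50. ]
 [624.9 111.4  50. ]
 [504.4  85.8  50. ]
 [459.7 306.2  50. ]] [542.00964592 208.74856821  50.        ] [np.float64(122.02468317009307), np.float64(225.02354042655176), np.float64(123.24451315405923), np.float64(224.9202785562704)]
yaw 11.77121221055681
yaw 11.46034997872628
catch top [450.39549417 188.68394151  91.5       ]
lid corners tri (array([611.86059184, 340.18438503, 165.65510501]), np.float64(5.626118774956876))
catch tri (array([450.83946309, 188.58550449,  93.03424563]), np.float64(1.061816163515448))
red spool [442.00764756 -19.24997158  40.        ]
pink [464.76427292 403.83012816  40.        ]
thimble [588.46195996  10.10562858  40.        ]
```

```bash
cat >> h.py <<'E'
def yawpitch(psi,a):
    """tool down with yaw psi deg, then tilted: tool z swings from down towards +tool-x horizontal by a deg"""
    Rd=R.from_euler('xyz',[180,0,psi],degrees=True)
    ax=np.cross([0,0,-1],Rd.apply([1,0,0]))
    return R.from_rotvec(np.radians(a)*ax)*Rd
def go(p,Rt,s=None):
    s=s or manip.read_state()
    rv=(Rt*R.from_matrix(rot(s['eef_rot'])).inv()).as_rotvec(degrees=True)
    print('d',np.round((np.array(p)-s['eef_pos'])/1000,4),'turn',np.round(rv,2),'to',np.round(p,1))
E
python3 - <<'E'
from h import *
Rg=yawpitch(80.8,62);d=Rg.apply([0,0,1]);print('d',d,'y',Rg.apply([0,1,0]))
ax=np.array([533,-205.5,88.]);G=ax+9*d;H=G-110*d;print(G,H)
go(H+[0,0,60],yawpitch(80.8,0)); go(H,Rg)
E
```

```text
d [ 0.14116671  0.87158959 -0.46947156] y [ 9.87136265e-01 -1.59881188e-01  1.66533454e-16]
[ 534.27050039 -197.6556937    83.77475593] [ 518.74216231 -293.5305485   135.41662784]
d [ 0.3574  0.232  -0.0095] turn [-4.000e-02 -4.000e-02  6.374e+01] to [ 518.7 -293.5  195.4]
d [ 0.3574  0.232  -0.0695] turn [ 48.99 -42.76  57.11] to [ 518.7 -293.5  135.4]
```

Call:
jog_arm(
  plan=[0.357,0.232,0.05,0,0,63.7,0.357,0.232,0.05,0,0,63.7,0.357,0.232,0.05,0,0,63.7,0.357,0.232,0.05,0,0,63.7,0.357,0.232,0.05,0,0,63.7,0.357,0.232,0.05,0,0,63.7,0.357,0.232,0.05,0,0,63.7,0.357,0.232,0.05,0,0,63.7,0.357,0.232,0.05,0,0,63.7,0.357,0.232,0.05,0,0,63.7,0.357,0.232,0.05,0,0,63.7,0.357,0.232,0.05,0,0,63.7],
  claw=0.04,
  force=12,
)

```text
clock: 1.3
eef_pos: [517.6, -294.4, 255.2]
eef_rot: [-3.141, -0.0, 1.409]
wrist_force: [0.2, -0.6, -0.0]
finger_gap: 39.8
finger_force: 0.0
```

Run:
```python
from h import *
s=manip.read_state();print(s['clock'],s['joints'],s['eef_pos'],s['eef_rot'],s['finger_gap'])
Rg=yawpitch(80.8,62);go([518.7,-293.5,200],Rg)
```

```text
1.3 [-5.78538680e-01  3.72432793e-01  1.31006978e+00 -1.54482821e-04
  1.45972143e+00 -4.16318754e-01] [ 517.608593   -294.37652561  255.15422987] [-3.14095315e+00 -1.14908740e-04  1.40859354e+00] 39.76145285831516
d [ 0.0011  0.0009 -0.0552] turn [ 6.118e+01 -9.990e+00  6.000e-02] to [ 518.7 -293.5  200. ]
```

Call:
jog_arm(
  plan=[0,0,-0.02,31,-5,0,0,0,-0.02,31,-5,0,0,0,-0.02,31,-5,0,0,0,-0.02,31,-5,0,0.001,0.001,-0.055,61.2,-10,0,0.001,0.001,-0.055,61.2,-10,0,0.001,0.001,-0.055,61.2,-10,0,0.001,0.001,-0.055,61.2,-10,0,0.001,0.001,-0.055,61.2,-10,0,0.001,0.001,-0.055,61.2,-10,0,0.001,0.001,-0.055,61.2,-10,0],
)

```text
clock: 2.4
eef_pos: [519.5, -292.9, 201.6]
eef_rot: [3.137, -1.079, 1.414]
wrist_force: [0.3, 0.6, 0.1]
finger_gap: 40.2
finger_force: 0.0
```

Run:
```python
from h import *
s=manip.read_state();print(s['clock'],s['joints'],s['eef_pos'],R.from_matrix(rot(s['eef_rot'])).as_matrix())
Rg=yawpitch(80.8,62);go([518.7,-293.5,135.4],Rg)
p,d,c=snap('wrist','w1');print(c)
snap('side','s1')
a=cv2.imread('pics/w1.png');b=cv2.imread('pics/s1.png')
o=np.zeros((600,800,3),np.uint8);o[:300,:400]=cv2.resize(a,(400,300));o[300:,:400]=cv2.resize(b,(400,300));o[:450,400:]=cv2.resize(b[100:300,280:458],(400,450))
cv2.imwrite('pics/m1.png',o)
```

```text
2.4 [-0.88361993  0.80138703  1.10725271  0.8035513   1.97388889 -0.69374817] [ 519.47275986 -292.85860517  201.55721499] [[ 0.0739563   0.98698011  0.14283113]
 [ 0.46658881 -0.16082561  0.86972985]
 [ 0.88137696  0.00232141 -0.47240794]]
d [-0.0008 -0.0006 -0.0662] turn [0.21 0.1  0.06] to [ 518.7 -293.5  135.4]
{'fx': 426.4657465934395, 'fy': 426.4657465934395, 'cx': 314.812900879919, 'cy': 230.98664377079695, 'k1': -0.04073687361705575, 'origin': array([ 499.67465096, -413.8248278 ,  349.69533287]), 'attitude': array([-2.31659169e+00, -1.40493475e-03, -1.61202118e-01])}
```

View pics/m1.png

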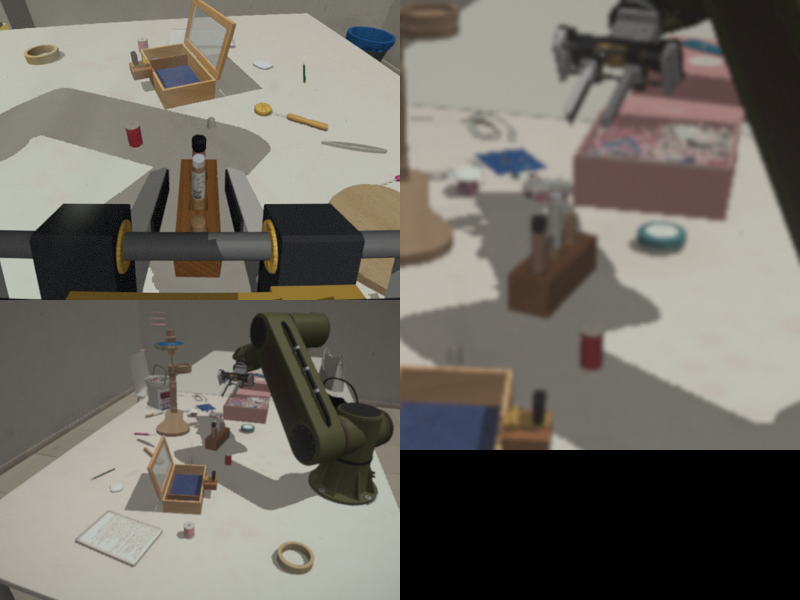

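The wrist picture shows the gold tube (198,182) midway between the fingers, with the copper vial behind it (199,145) and the needle case in front, below the finger bar. The arm is clear of the pink box. Next I check the lateral offset.

Run:
```python
from h import *
w,t=load('w1'),load('top0')
print(tri(w,(317,254),t,(401.4,252.8)))
d=np.array([.1412,.8716,-.4695])
print(tri(w,(317,330),t,(396.5,257.3)) , atz(w,317,330,50))
```

```text
(array([ 534.31260568, -206.05537567,  132.68905984]), np.float64(2.056406266837667))
(array([ 533.80858029, -208.87236798,   43.11927386]), np.float64(3.0319385682594198)) [ 534.53436219 -213.37375319   50.        ]
```

Call:
jog_arm(
  plan=[-0.001,-0.001,-0.033,0,0,0,-0.001,-0.001,-0.066,0,0,0,-0.001,-0.001,-0.066,0,0,0],
)

```text
clock: 2.8
eef_pos: [517.6, -292.6, 131.4]
eef_rot: [-3.133, -1.085, 1.402]
wrist_force: [-0.4, 0.2, 0.2]
finger_gap: 39.9
finger_force: 0.0
```

Call:
jog_arm(
  plan=[0.004,0.024,-0.013,0,0,0,0.008,0.048,-0.026,0,0,0,0.012,0.072,-0.038,0,0,0,0.014,0.084,-0.045,0,0,0,0.016,0.096,-0.051,0,0,0,0.016,0.096,-0.051,0,0,0,0.016,0.096,-0.051,0,0,0],
)

```text
clock: 3.5
eef_pos: [534.6, -198.4, 84.2]
eef_rot: [3.138, -1.082, 1.412]
wrist_force: [-0.2, -0.2, 0.4]
finger_gap: 39.8
finger_force: 0.0
```

Call:
jog_arm(
  plan=[0,0,0,0,0,0,0,0,0,0,0,0,0,0,0,0,0,0,0,0,0,0,0,0,0,0,0,0,0,0,0,0,0,0,0,0,0,0,0,0,0,0,0,0,0,0,0,0],
  claw=0.01,
  force=12,
)

```text
clock: 4.3
eef_pos: [534.4, -197.8, 83.4]
eef_rot: [3.14, -1.082, 1.41]
wrist_force: [-0.6, 0.9, -0.5]
finger_gap: 16.1
finger_force: 12.0
```

Call:
jog_arm(
  plan=[0,0,0.01,0,0,0,0,0,0.025,0,0,0,0,0,0.045,0,0,0,0,0,0.07,0,0,0,0,0,0.1,0,0,0,0,0,0.13,0,0,0,0,0,0.16,0,0,0,0,0,0.16,0,0,0,0,0,0.16,0,0,0],
)

```text
clock: 5.2
eef_pos: [534.3, -197.7, 244.9]
eef_rot: [3.136, -1.081, 1.414]
wrist_force: [0.4, 0.7, -0.2]
finger_gap: 16.1
finger_force: 12.0
```

Run:
```python
from h import *
s=manip.read_state();print(s['clock'],s['eef_pos'],s['eef_rot'],s['finger_gap'],s['finger_force'])
snap('wrist','w2');snap('side','s2')
a=cv2.imread('pics/w2.png');b=cv2.imread('pics/s2.png')
o=np.zeros((600,800,3),np.uint8);o[:300,:400]=cv2.resize(a,(400,300));o[300:,:400]=cv2.resize(a[150:390,160:480],(400,300));o[:450,400:]=cv2.resize(b[100:300,280:458],(400,450))
cv2.imwrite('pics/m2.png',o)
```

```text
5.2 [ 534.29279146 -197.7238527   244.87346863] [ 3.13632697 -1.08086578  1.41397924] 16.130102380308905 11.97116106748581
```

View pics/m2.png

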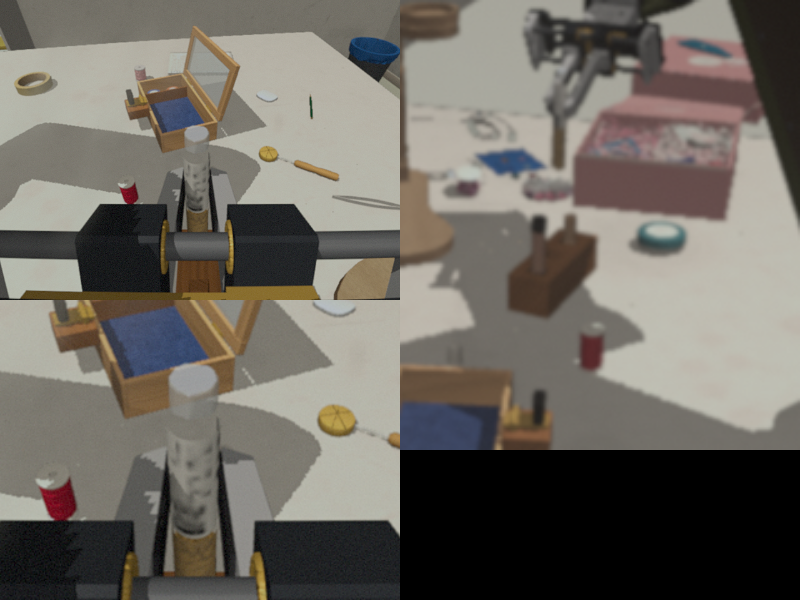

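The tube is held upright, clear of the stand; the copper vial and needle case are still in place. Next: the laying pose.

Run:
```python
from h import *
s=manip.read_state();Rn=R.from_matrix(rot(s['eef_rot']))
ut=Rn.inv().apply([0,0,1]);
C=np.array([542,208.7,0]);yw=np.radians(11.6);X=np.array([np.cos(yw),np.sin(yw),0]);Y=np.array([-np.sin(yw),np.cos(yw),0])
for a in(-18,-22):
  Rt=yawpitch(101.6,a);u=Rt.apply(ut);z=Rt.apply([0,0,1]);print('tube dir',u,np.degrees(np.arcsin(u[2])),'z',z)
  B=C-25*X-98*Y+[0,0,16]
  T=B+80*u+9*z
  go(T,Rt);go(T+[0,0,110],Rt)
```

```text
tube dir [-0.19817619  0.96476505  0.17307398] 9.96659480905807 z [ 0.06213649 -0.3027054  -0.95105652]
d [-0.0122  0.3797 -0.2219] turn [-80.4   -1.65  17.34] to [521.9 182.1  21.3]
d [-0.0122  0.3797 -0.1119] turn [-80.4   -1.65  17.34] to [521.9 182.1 131.3]
tube dir [-0.20012139  0.9742413   0.10394861] 5.9665948465364576 z [ 0.07532512 -0.36695535 -0.92718385]
d [-0.0122  0.3799 -0.2272] turn [-84.41  -1.73  16.97] to [521.9 182.3  16. ]
d [-0.0122  0.3799 -0.1172] turn [-84.41  -1.73  16.97] to [521.9 182.3 126. ]
```

Call:
jog_arm(
  plan=[-0.001,0.03,0.02,-6.4,-0.1,1.4,-0.002,0.06,0.02,-12.9,-0.3,2.8,-0.003,0.09,0.02,-19.3,-0.4,4.2,-0.004,0.12,0.02,-25.7,-0.5,5.5,-0.005,0.15,0.02,-32.2,-0.7,6.9,-0.006,0.18,0.02,-38.6,-0.8,8.3,-0.007,0.21,0.02,-45,-0.9,9.7,-0.008,0.25,0.01,-53.1,-1.1,11.4,-0.009,0.29,0,-61.1,-1.2,13.2,-0.01,0.33,0,-69.1,-1.4,14.9,-0.011,0.36,0,-75.6,-1.5,16.3,-0.012,0.38,0,-80.4,-1.6,17.3,-0.012,0.38,-0.04,-80.4,-1.6,17.3,-0.012,0.38,-0.08,-80.4,-1.6,17.3,-0.012,0.38,-0.112,-80.4,-1.6,17.3,-0.012,0.38,-0.112,-80.4,-1.6,17.3,-0.012,0.38,-0.112,-80.4,-1.6,17.3,-0.012,0.38,-0.112,-80.4,-1.6,17.3],
)

```text
clock: 7.1
eef_pos: [523.2, 182.4, 133.3]
eef_rot: [3.139, 0.314, 1.772]
wrist_force: [0.6, 0.2, 0.5]
finger_gap: 16.2
finger_force: 12.0
```

Run:
```python
from h import *
s=manip.read_state();print(s['clock'],s['joints'],s['eef_pos'],s['eef_rot'],s['finger_gap'],s['finger_force'])
go([521.9,182.1,21.3],yawpitch(101.6,-18),s)
snap('wrist','w3');snap('side','s3');snap('top','t3')
a=cv2.imread('pics/w3.png');b=cv2.imread('pics/s3.png');t=cv2.imread('pics/t3.png')
o=np.zeros((600,800,3),np.uint8);o[:300,:400]=cv2.resize(a,(400,300));o[300:,:400]=cv2.resize(t[180:315,140:320],(400,300));o[:450,400:]=cv2.resize(b[175:355,200:360],(400,450))
cv2.imwrite('pics/m3.png',o)
```

```text
7.1 [ 0.41725093  0.4270719   1.55543461 -0.32509819  1.2427145   0.33419003] [523.16311749 182.43197201 133.3471483 ] [3.1389759  0.31413097 1.77198273] 16.235975129752905 11.97122722864151
d [-0.0013 -0.0003 -0.112 ] turn [-0.03  0.14  0.03] to [521.9 182.1  21.3]
```

View pics/m3.png

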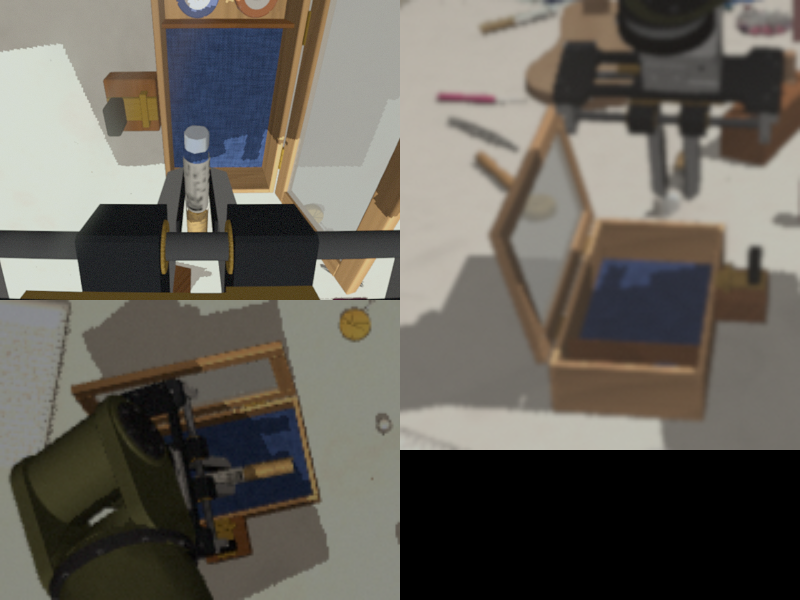

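The tube (wrist view, 197,180) points into the long bay, lower end clear of the walls, but the gripper's far end (top view, montage 180,385) is close to the lid. I'll check that clearance with the depth image.

Run:
```python
from h import *
C=np.array([542,208.7,0]);yw=np.radians(11.6);Rc=R.from_euler('z',yw).as_matrix()
def cloud(f,box):
    c=load(f);P=[]
    for v in range(box[1],box[3]):
        for u in range(box[0],box[2]):
            d=c['d'][v,u]
            if d>0:P.append(Rc.T@(atd(c,u,v,d)-C))
    return np.array(P)
P=cloud('t3',(170,195,290,300));Q=cloud('top0',(165,190,290,290))
L=Q[(Q[:,0]>62)&(Q[:,2]>62)]
for z in range(60,190,15):
    m=L[abs(L[:,2]-z)<8]; 
    if len(m):print('lid z',z,'x',np.round(np.percentile(m[:,0],[2,50,98]),1),'y',np.round([m[:,1].min(),m[:,1].max()]))
G=P[(P[:,2]>195)&(P[:,1]<90)]
for z in range(200,290,10):
    m=G[abs(G[:,2]-z)<5]
    if len(m):print('grip z',z,'x',m[:,0].min(),m[:,0].max(),'y',m[:,1].min(),m[:,1].max())
T=P[(P[:,2]>95)&(P[:,2]<160)&(abs(P[:,0])<55)]
print('tube',T[:,0].mean(),T[:,1].min(),T[:,1].max(),[ (round(p[0]),round(p[1]),round(p[2])) for p in T[::8]])
b=Q[(abs(Q[:,0])<50)&(Q[:,1]<50)&(Q[:,1]>-95)];print('floor z',np.median(b[:,2]))
```

```text
lid z 60 x [64.  68.1 71.9] y [-112.  116.]
lid z 75 x [65.7 71.8 75.8] y [-112.  116.]
lid z 90 x [71.2 75.9 79.6] y [-112.  116.]
lid z 105 x [75.2 79.7 83.6] y [-112.  116.]
lid z 120 x [78.4 83.6 87.3] y [-112.  118.]
lid z 135 x [82.2 87.3 90.9] y [-112.  117.]
lid z 150 x [85.6 89.5 91.7] y [-112.  118.]
lid z 165 x [ 88.7  93.8 101.6] y [-112.  117.]
lid z 180 x [ 91.2  94.6 100. ] y [-111.  113.]
grip z 200 x -17.695755031766986 -13.040476681662081 y -11.247549320628586 4.5885425512422655
grip z 210 x -17.129164786970012 -17.129164786970012 y -1.3983823141102825 -1.3983823141102825
grip z 220 x -56.90116635154294 -16.776068906264392 y 0.04721789646166297 2.4701375284047815
grip z 230 x -107.24385342701973 45.701162252056 y -17.548824960402573 1.4921190290777488
grip z 240 x -107.36288665285751 53.03654896019253 y -23.085132937542394 -5.875022732897288
grip z 250 x -106.41626107838452 51.625038586524155 y -21.475111921727418 15.217472044437852
grip z 260 x -115.32870681072421 61.592291925152395 y -18.834747645111165 49.6327860181646
grip z 270 x -115.20509978816177 61.46839886
[... 171 characters left out ...]
431405420344 7.23430099265092 [(-7, -25, 150), (-10, -29, 147), (-22, -91, 129), (-20, -65, 141), (-24, -84, 142), (-14, -27, 142), (-22, -63, 144), (-26, -81, 140), (-18, -23, 155), (-22, -48, 144), (-25, -67, 142), (-29, -85, 142), (-19, -20, 152), (-22, -38, 147), (-26, -57, 144), (-29, -75, 136), (-33, -94, 132), (-21, -24, 144), (-25, -42, 140), (-29, -61, 145), (-32, -79, 133), (-20, -3, 148), (-24, -21, 149), (-27, -40, 144), (-31, -58, 142), (-34, -77, 137), (-25, -18, 146), (-30, -37, 149), (-33, -55, 141), (-27, -12, 153), (-30, -29, 144), (-33, -48, 139), (-30, -15, 149), (-33, -34, 146), (-33, -21, 143), (-38, -25, 160), (-42, -24, 156), (-47, -23, 158)]
floor z 6.587466447412567
```

Call:
jog_arm(
  plan=[-0.001,0,-0.03,0,0,0,-0.001,0,-0.06,0,0,0,-0.001,0,-0.08,0,0,0,-0.001,0,-0.095,0,0,0,-0.001,0,-0.104,0,0,0,-0.001,0,-0.109,0,0,0,-0.001,0,-0.111,0,0,0,-0.001,0,-0.112,0,0,0,-0.001,0,-0.112,0,0,0,-0.001,0,-0.112,0,0,0],
)

```text
clock: 8.25
eef_pos: [521.6, 182.3, 19.9]
eef_rot: [3.141, 0.314, 1.773]
wrist_force: [-0.4, 0.6, -0.1]
finger_gap: 16.4
finger_force: 12.0
```

Run:
```python
from h import *
s=manip.read_state();print(s['clock'],s['eef_pos'],s['wrist_force'],s['moment'],s['finger_gap'],s['finger_force'])
snap('side','s4');snap('wrist','w4')
a=cv2.imread('pics/w4.png');b=cv2.imread('pics/s4.png')
o=np.zeros((600,800,3),np.uint8);o[:300,:400]=cv2.resize(a,(400,300));o[:450,400:]=cv2.resize(b[175:355,200:360],(400,450));o[300:,:400]=cv2.resize(a[150:390,160:480],(400,300))
cv2.imwrite('pics/m4.png',o)
```

```text
8.25 [521.60527458 182.31302768  19.93127109] [-0.43702639  0.57628772 -0.10706301] [ 0.09447738 -0.06373666  0.04041502] 16.42328973290697 11.971275955438614
```

View pics/m4.png

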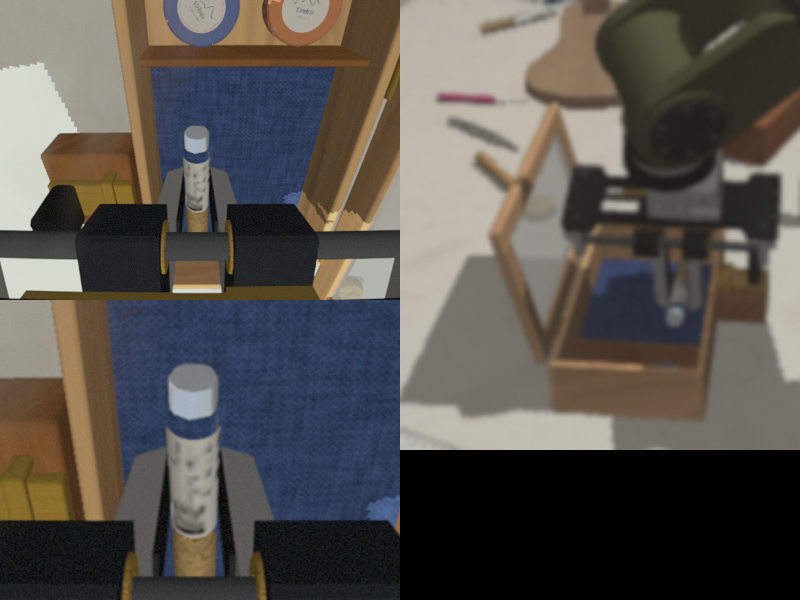

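The tube sits over the bay floor, its lower end essentially down, gripper clear of the lid and catch. I'll lean it a little flatter and lower it to touch.

Call:
jog_arm(
  plan=[0,0,-0.002,-2,-0.4,0,0,0,-0.005,-3.9,-0.8,0,0,0,-0.006,-3.9,-0.8,0,0,0,-0.007,-3.9,-0.8,0,0,0,-0.007,-3.9,-0.8,0],
)

```text
clock: 8.85
eef_pos: [521.5, 182.2, 12.6]
eef_rot: [3.141, 0.383, 1.773]
wrist_force: [0.5, 1.2, 1.0]
finger_gap: 16.4
finger_force: 12.0
```

Call:
jog_arm(
  plan=[0,0,0,0,0,0,0,0,0,0,0,0,0,0,0,0,0,0,0,0,0,0,0,0,0,0,0,0,0,0],
  claw=0.034,
)

```text
clock: 9.35
eef_pos: [523.0, 182.4, 12.7]
eef_rot: [3.137, 0.383, 1.772]
wrist_force: [13.3, 0.5, -6.5]
finger_gap: 33.7
finger_force: 6.3
```

Call:
jog_arm(
  plan=[0.0,0.005,0.015,0,0,0,-0.002,0.015,0.04,0,0,0,-0.003,0.025,0.07,0,0,0,-0.004,0.035,0.1,6,1.2,0,-0.005,0.035,0.14,13,2.7,0,-0.005,0,0.18,21.6,4.4,0,-0.005,-0.05,0.2,21.6,4.4,0,-0.005,-0.1,0.2,21.6,4.4,0,-0.005,-0.15,0.2,21.6,4.4,0,-0.005,-0.2,0.2,21.6,4.4,0,-0.005,-0.2,0.2,21.6,4.4,0,-0.005,-0.2,0.2,21.6,4.4,0],
)

```text
clock: 10.55
eef_pos: [516.3, -18.8, 212.5]
eef_rot: [3.141, -0.001, 1.77]
wrist_force: [-0.3, 1.6, 0.9]
finger_gap: 33.7
finger_force: 0.0
```

Run:
```python
from h import *
s=manip.read_state();print(s['clock'],s['joints'],s['eef_pos'],s['eef_rot'],s['wrist_force'])
snap('side','s5');snap('top','t5')
b=cv2.imread('pics/s5.png');t=cv2.imread('pics/t5.png')
o=np.zeros((600,800,3),np.uint8);o[:300,:400]=cv2.resize(t[180:315,140:320],(400,300));o[:450,400:]=cv2.resize(b[175:355,200:360],(400,450));o[300:,:400]=cv2.resize(t[180:315,290:470],(400,300))
cv2.imwrite('pics/m5.png',o)
```

```text
10.55 [-1.07828395e-01  2.19556755e-01  1.60538046e+00  1.00507342e-03
  1.31635291e+00 -3.07621464e-01] [516.2890557  -18.80879137 212.48779296] [ 3.14100990e+00 -8.35559347e-04  1.77033680e+00] [-0.30684115  1.57434672  0.85731337]
```

View pics/m5.png

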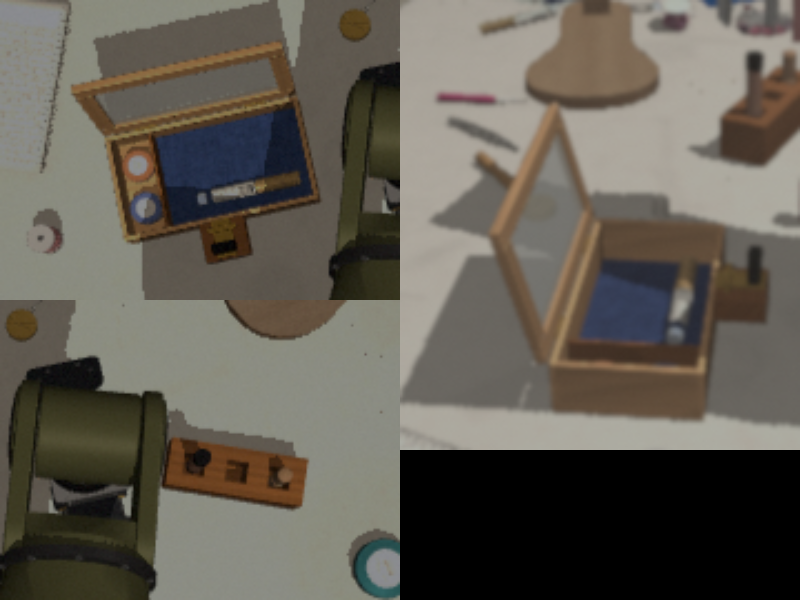

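The tube lies flat in the bay, parallel to the front wall; the copper vial and needle case are still in the stand. Next is the lid: go behind it and sweep it over.

Run:
```python
from h import *
C=np.array([542,208.7,0]);Rc=R.from_euler('z',11.6,degrees=True)
W=lambda x,y,z:C+Rc.apply([x,y,z])
go(W(135,-40,205),yawpitch(101.6,0))
s=W(135,-40,150);r=110
print('drop to',s)
print('via 110,z150',np.round((W(108,-40,150)-s)/1000,3))
for th in np.linspace(np.pi/2,0,14):
    c,n=np.cos(th),np.array([np.sin(th),np.cos(th)])
    p=np.array([62.5,50])+r*np.array([-c,np.sin(th)])+(10+12.5*np.sin(th))*n
    print(round(th,2),np.round(p),np.round((W(p[0],-40,p[1])-s)/1000,3))
```

```text
d [ 0.1659  0.2135 -0.0074] turn [-0.06  0.02 -0.01] to [682.3 196.7 205. ]
drop to [682.28577554 196.66250937 150.        ]
via 110,z150 [-0.026 -0.005  0.   ]
1.57 [ 85. 160.] [-0.049 -0.01   0.01 ]
1.45 [ 71. 162.] [-0.062 -0.013  0.012]
1.33 [ 58. 162.] [-0.076 -0.016  0.012]
1.21 [ 44. 161.] [-0.089 -0.018  0.011]
1.09 [ 30. 157.] [-0.103 -0.021  0.007]
0.97 [ 17. 152.] [-0.116 -0.024  0.002]
0.85 [  4. 145.] [-0.128 -0.026 -0.005]
0.72 [ -8. 137.] [-0.14  -0.029 -0.013]
0.6 [-18. 127.] [-0.15  -0.031 -0.023]
0.48 [-28. 115.] [-0.159 -0.033 -0.035]
0.36 [-35. 103.] [-0.167 -0.034 -0.047]
0.24 [-41.  89.] [-0.173 -0.035 -0.061]
0.12 [-45.  75.] [-0.177 -0.036 -0.075]
0.0 [-48.  60.] [-0.179 -0.037 -0.09 ]
```

Call:
jog_arm(
  plan=[0.04,0.01,0.03,0,0,0,0.08,0.025,0.03,0,0,0,0.12,0.045,0.03,0,0,0,0.15,0.08,0.03,0,0,0,0.165,0.12,0.03,0,0,0,0.166,0.16,0.03,0,0,0,0.166,0.2,0.02,0,0,0,0.166,0.214,-0.01,0,0,0,0.166,0.214,-0.04,0,0,0,0.166,0.214,-0.062,0,0,0,0.166,0.214,-0.062,0,0,0,0.166,0.214,-0.062,0,0,0],
  claw=0,
)

```text
clock: 11.85
eef_pos: [682.2, 197.6, 151.2]
eef_rot: [3.141, -0.001, 1.774]
wrist_force: [-0.7, 0.3, 0.2]
finger_gap: 0.5
finger_force: 0.0
```

Call:
jog_arm(
  plan=[-0.013,-0.003,0,0,0,0,-0.026,-0.005,0,0,0,0,-0.037,-0.008,0.005,0,0,0,-0.049,-0.01,0.01,0,0,0,-0.056,-0.012,0.011,0,0,0,-0.062,-0.013,0.012,0,0,0,-0.069,-0.014,0.012,0,0,0,-0.076,-0.016,0.012,0,0,0,-0.082,-0.017,0.012,0,0,0,-0.089,-0.018,0.011,0,0,0,-0.096,-0.02,0.009,0,0,0,-0.103,-0.021,0.007,0,0,0],
)

```text
clock: 13.05
eef_pos: [578.8, 175.0, 157.2]
eef_rot: [3.141, -0.001, 1.773]
wrist_force: [1.2, -0.8, -0.1]
finger_gap: 0.7
finger_force: 0.4
```

Call:
jog_arm(
  plan=[-0.007,-0.001,-0.003,0,0,0,-0.013,-0.003,-0.005,0,0,0,-0.019,-0.004,-0.008,0,0,0,-0.025,-0.005,-0.012,0,0,0,-0.031,-0.006,-0.016,0,0,0,-0.037,-0.008,-0.02,0,0,0,-0.042,-0.009,-0.025,0,0,0,-0.047,-0.01,-0.03,0,0,0,-0.052,-0.011,-0.036,0,0,0,-0.056,-0.012,-0.042,0,0,0,-0.06,-0.012,-0.048,0,0,0,-0.064,-0.013,-0.054,0,0,0,-0.067,-0.014,-0.061,0,0,0,-0.07,-0.014,-0.068,0,0,0,-0.072,-0.015,-0.075,0,0,0,-0.074,-0.015,-0.082,0,0,0,-0.075,-0.015,-0.089,0,0,0,-0.076,-0.016,-0.094,0,0,0],
)

```text
clock: 14.85
eef_pos: [503.2, 159.3, 62.7]
eef_rot: [3.142, -0.001, 1.773]
wrist_force: [0.6, 0.0, 1.8]
finger_gap: 0.3
finger_force: 0.2
```

Run:
```python
from h import *
s=manip.read_state();print(s['clock'],s['eef_pos'],s['wrist_force'],s['joints'])
```

```text
14.85 [503.1684665  159.25632049  62.70816531] [0.56717773 0.04625904 1.75367921] [2.36751655e-01 4.16651917e-01 1.72371338e+00 8.67222473e-04
 1.00118059e+00 3.40877859e-02]
```

Press the last few millimetres gently.

Call:
jog_arm(
  plan=[0,0,-0.001,0,0,0,0,0,-0.002,0,0,0,0,0,-0.003,0,0,0,0,0,-0.0035,0,0,0,0,0,-0.0035,0,0,0],
)

```text
clock: 15.35
eef_pos: [503.5, 159.2, 60.2]
eef_rot: [3.141, -0.001, 1.773]
wrist_force: [-1.4, -0.1, 3.1]
finger_gap: 0.7
finger_force: 1.5
```

Call:
jog_arm(
  plan=[0,0,-0.001,0,0,0,0,0,-0.002,0,0,0,0,0,-0.002,0,0,0],
)

```text
clock: 15.65
eef_pos: [503.6, 159.3, 59.8]
eef_rot: [3.14, -0.001, 1.773]
wrist_force: [-10.7, -2.9, 25.1]
finger_gap: 0.7
finger_force: 12.4
```

Closed firmly (25 N). Lift off, move behind the catch and look.

Call:
jog_arm(
  plan=[0,0,0.02,0,0,0,0,0,0.05,0,0,0,-0.03,0,0.09,0,0,0,-0.08,0.01,0.1,0,0,0,-0.13,0.02,0.1,0,0,0,-0.13,0.02,0.1,0,0,0,-0.13,0.02,0.1,0,0,0],
)

```text
clock: 16.35
eef_pos: [373.2, 179.6, 158.5]
eef_rot: [3.139, -0.001, 1.774]
wrist_force: [-0.5, 0.2, 0.4]
finger_gap: 0.5
finger_force: 0.0
```

Run:
```python
from h import *
s=manip.read_state();print(s['clock'],s['eef_pos'],s['wrist_force'])
C=np.array([542,208.7,0]);Rc=R.from_euler('z',11.6,degrees=True)
W=lambda x,y,z:C+Rc.apply([x,y,z])
print(W(-128,-1,74));go(W(-128,-1,74),yawpitch(101.6,0),s)
print('push 50',np.round((W(-76.5,-1,74)-W(-128,-1,74))/1000,4))
snap('side','s6');snap('wrist','w6')
a=cv2.imread('pics/w6.png');b=cv2.imread('pics/s6.png')
o=np.zeros((600,800,3),np.uint8);o[:300,:400]=cv2.resize(a,(400,300));o[:450,400:]=cv2.resize(b[175:355,200:360],(400,450))
cv2.imwrite('pics/m6.png',o)
```

```text
16.35 [373.22335021 179.56588497 158.52421416] [-0.47242053  0.16717739  0.36148724]
[416.81544597 181.98245084  74.        ]
d [ 0.0436  0.0024 -0.0845] turn [-0.07  0.11 -0.05] to [416.8 182.   74. ]
push 50 [0.0504 0.0104 0.    ]
```

View pics/m6.png

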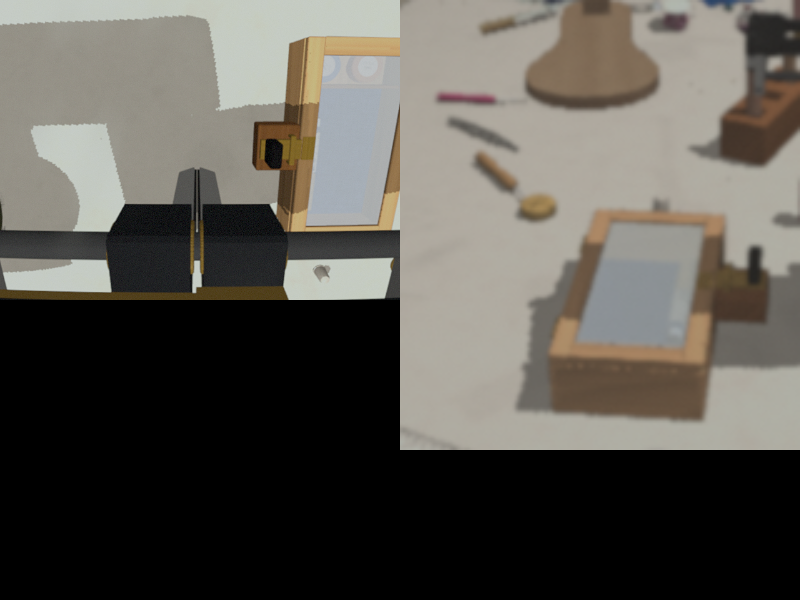

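The lid is flat on the rim and the catch grip (wrist view 273,152) is still drawn back. Now I come down behind it and push.

Call:
jog_arm(
  plan=[0.01,0.002,-0.03,0,0,0,0.02,0.002,-0.06,0,0,0,0.03,0.002,-0.0845,0,0,0,0.0436,0.0024,-0.0845,0,0,0,0.0436,0.0024,-0.0845,0,0,0],
)

```text
clock: 16.95
eef_pos: [418.5, 181.2, 72.4]
eef_rot: [-3.141, -0.0, 1.771]
wrist_force: [0.1, 0.1, 0.1]
finger_gap: 0.3
finger_force: 0.0
```

Call:
jog_arm(
  plan=[0.01,0.002,0,0,0,0,0.018,0.0037,0,0,0,0,0.024,0.005,0,0,0,0,0.03,0.0062,0,0,0,0,0.035,0.0072,0,0,0,0,0.039,0.008,0,0,0,0,0.042,0.0087,0,0,0,0,0.044,0.0091,0,0,0,0],
)

```text
clock: 17.75
eef_pos: [461.1, 190.8, 73.5]
eef_rot: [3.141, -0.001, 1.773]
wrist_force: [-9.7, -1.8, 6.6]
finger_gap: 0.4
finger_force: 4.8
```

Call:
jog_arm(
  plan=[0.001,0.0002,0,0,0,0,0.002,0.0004,0,0,0,0,0.003,0.0006,0,0,0,0,0.003,0.0006,0,0,0,0],
)

```text
clock: 18.15
eef_pos: [461.3, 190.8, 73.5]
eef_rot: [-3.135, -0.0, 1.773]
wrist_force: [-25.3, -5.8, 19.8]
finger_gap: 0.4
finger_force: 12.8
```

It hit a hard stop, with the grip at case x ≈ -64 as expected for 30 mm of travel. Back off, raise and verify.

Call:
jog_arm(
  plan=[-0.01,-0.002,0,0,0,0,-0.03,-0.006,0.0,0,0,0,-0.05,-0.01,0.03,0,0,0,-0.06,-0.03,0.08,0,0,0,-0.06,-0.07,0.12,0,0,0,-0.06,-0.11,0.14,0,0,0,-0.06,-0.11,0.14,0,0,0,-0.06,-0.11,0.14,0,0,0],
)

```text
clock: 18.95
eef_pos: [404.2, 80.7, 213.9]
eef_rot: [3.139, -0.001, 1.771]
wrist_force: [0.1, 0.2, 0.5]
finger_gap: 0.4
finger_force: 0.0
```

Run:
```python
from h import *
s=manip.read_state();print(s['clock'],s['eef_pos'],s['wrist_force'])
snap('side','s7');snap('top','t7')
b=cv2.imread('pics/s7.png');t=cv2.imread('pics/t7.png')
o=np.zeros((600,800,3),np.uint8);o[:300,:400]=cv2.resize(t[180:315,140:320],(400,300));o[:450,400:]=cv2.resize(b[175:355,200:360],(400,450));o[300:,:400]=cv2.resize(b[:,:],(400,300))
cv2.imwrite('pics/m7.png',o)
```

```text
18.95 [404.23206635  80.73043857 213.88855192] [0.06430949 0.24723793 0.46318862]
```

View pics/m7.png

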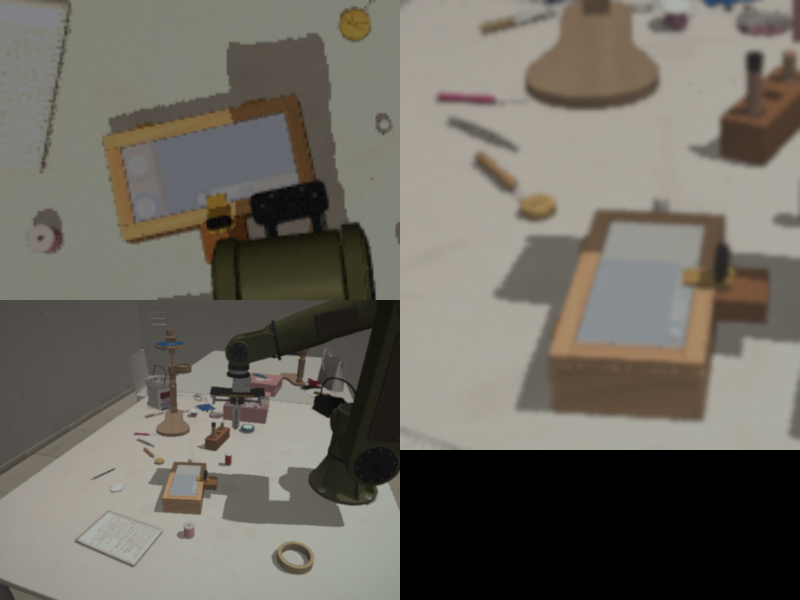

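The lid is flat, and the catch's brass bolt (side view 700,275) is over its front edge with the grip moved to the rim (722,262). The other things are in place and the arm is clear.

```bash
python3 -c "
from cell import manip
print(manip.sign_off())"
```

```text
the job is handed in; nothing more can be done
None
```

The gold tube lies flat in the long bay, the lid is closed, the catch is pushed fully over it, and the job is handed in at about 19 s on the robot's clock.

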